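Gauge a filter collar and set the reading

TASK

Take the green collar from the white pad, slide it down the sprung step gauge until it truly stops on its own step, and press it down gently with about 10 N (the gauge sinks about 4 mm, never near the end of its travel) for a full second to seat it. Leave it sitting level on that step, then raise the orange pointer until its upper edge is level with the underside of the collar, to mark the step it reads. Do not drop the collar, and leave the other two collars and everything else on the bench where they are.

Things in the scene. Friction and masses are not known exactly. Their poses are not given: they have to be found in the camera images.
- collar_a_mid (a point): one of three green collars that look alike from outside: 54 mm outside diameter, 28 mm tall, upright axis z, about 50 to 100 g, standing on a 3 mm pad. The through bore is 24, 30 or 36 mm and is to be found on the gauge (the letter does not tell it). The point is on the axis, half-way up.
- collar_b_mid (a point): one of three green collars that look alike from outside: 54 mm outside diameter, 28 mm tall, upright axis z, about 50 to 100 g, standing on a 3 mm pad. The through bore is 24, 30 or 36 mm and is to be found on the gauge (the letter does not tell it). The point is on the axis, half-way up.
- collar_c_mid (a point): one of three green collars that look alike from outside: 54 mm outside diameter, 28 mm tall, upright axis z, about 50 to 100 g, standing on a 3 mm pad. The through bore is 24, 30 or 36 mm and is to be found on the gauge (the letter does not tell it). The point is on the axis, half-way up.
- collar_a: the same collar a; origin at the centre of its underside
- collar_b: the same collar b; origin at the centre of its underside
- collar_c: the same collar c; origin at the centre of its underside
- pad_white: white fixed pad, 85 x 85 x 3 mm, origin at the centre of its underside; the collar standing on it is the one to measure. The other two collars stand on dark pads.
- gauge_tip (a point): tip (top, centre) of the upright tapered step gauge, 104 mm above the table at rest; sinks with the gauge. Below it a steel nose: a cone 10 mm tall from 10 to 22 mm diameter, then 22 mm diameter down to the red shoulder. A collar stops with its underside flat on one shoulder; the colour just under it is its size. A collar off centre by 2 mm or more can catch on a shoulder too early.
- step_red (a point): centre of the RED step's flat shoulder, 16 mm below the tip; 26 mm diameter at its edge, widening to 28 mm in 4 mm, then straight. A collar of 24 mm bore stops here.
- step_yellow (a point): centre of the YELLOW step's flat shoulder, 30 mm below the tip; 32 mm diameter at its edge, widening to 34 mm in 4 mm, then straight. A collar of 30 mm bore stops here.
- step_blue (a point): centre of the BLUE step's flat shoulder, 44 mm below the tip; 44 mm diameter, 6 mm tall. A collar of 36 mm bore stops here.
- gauge_base: fixed foot of the gauge: grey plate 190 x 100 x 12 mm with a dark 54 mm sleeve, top 36 mm above the table, into which the 36 mm steel shank of the gauge sinks. Origin on the gauge axis at table height; its x axis points from the gauge to the pointer rod
- pointer (a joint): height of the orange reading pointer, m: 0 at its bottom stop, where its edge is 40 mm above the table; grows upward, to 0.065. A rod 95 mm from the gauge axis; stays where it is left, moves with about 3 N.
- pointer_edge (a point): upper edge, at the inner end (33 mm from the gauge axis), of the 3 mm thick orange pointer blade that points at the gauge; z up. It is set level with the collar underside, which is the shoulder the collar stops on
- pointer_knob (a point): centre of the orange grip block on top of the pointer rod, 68 mm above the pointer edge: 20 mm along the base x axis, 16 mm along its y axis, 28 mm tall; pinch it from above across the 16 mm
- gauge (a joint): how far the gauge has sunk on its spring, m: 0 at rest, end of travel 0.010. It starts to sink at about 3 N and takes 2 N more for each mm (7 N at 2 mm, 11 N at 4 mm, 15 N at 6 mm); it springs back.
- pad_dark1: dark fixed pad as the white one
- pad_dark2: dark fixed pad as the white one
- bottle: amber bottle, 68 mm diameter, 170 mm tall; loose, not to be disturbed; origin at its underside
- funnel: white funnel standing mouth down, 100 mm diameter, 150 mm tall; loose, not to be disturbed; origin at its underside
- stopper: black rubber stopper, 42 mm diameter, 30 mm tall; loose, not to be disturbed; origin at its underside
- spoon: white spoon, 150 mm long, lying; loose, not to be disturbed; origin at its underside at mid length
- beaker: glass beaker, 70 mm diameter, 90 mm tall; loose, not to be disturbed; origin at its underside
- dish: low glass dish, 90 mm diameter, 16 mm tall; loose, not to be disturbed; origin at its underside
Not all that is in view belongs to the job. Leave any pink or purple look-alike of the gauge_base alone.

How it is judged:
By the outcome, as a careful person would: the job done as asked, in the order asked, and still so for the second after the job is handed in, with the robot touching nothing.
It also fails if it takes over 72 s, if anything falls off the work surface, if the arm or the gripper's body presses on something with over 40 N, if the wrist force passes 120 N, or if a joint passes its speed limit or range.

ROBOT

A 6-joint arm with a two-finger parallel gripper is mounted at the origin on the work surface. World frame = base frame: x ahead of the robot, y to its left, z up, the work surface at z = 0. Lengths are in m, angles in rad, forces in N, time in s.
With the tool pointing down it reaches from about 0.35 to 0.85 m from the base axis. Payload 8.1 kg.
Tool frame: the origin (TCP) lies at the centre of the arm's flange, where the gripper is bolted on; the fingertips stand 186 mm ahead of it and the grasp point (between the pads) lies 167 mm ahead of it; z points along the fingers, y is the line along which they close (so a half turn about z gives the same grasp; the last joint's range is limited). The gripper opens to 93 mm and grips with 3 to 60 N. Pads are 15 mm wide; open, the fingers measure 128 mm over their backs; the gripper's body (75 mm by 188 mm) begins 65 mm behind the grasp point.
Start: joints at [1.181, 0.13, 1.488, -0, 1.523, -0.085], TCP at [0.18, 0.572, 0.405] pointing down, gripper open.
Joint ranges: [-2.96, 2.96], [-0.89, 2.26], [0.02, 2.5], [-1.34, 4.48], [0, 2.73], [-2.66, 2.66]. Speed limits (rad/s): [2.39, 2.39, 2.79, 3.14, 3.14, 3.14].

INTERFACE

Orientations are given as a rotation vector (axis times angle).
In Python, from plant import robot gives the robot as it stands.
- The arm moves only by the tool apply_moves, never from a script. Its argument "series" is a list of rows, each a list of 2 entries, a list of its own where there are three numbers: the shift along the tool's x, y, z in mm, then the turn, a rotation vector about the tool's x, y, z in rad. A call has 1 to 12 rows; each row shifts and turns the commanded pose from where the row before left it, along the tool's axes as they then stand; what a row does not reach is not made up. A row lasts 1/12 s, in which the tool goes at most 41.7 mm and 7.16 degrees, less where a joint would pass 70% of its speed; a pose out of reach is approached as far as the arm can. A call is refused whole if a number of a shift passes 41.7 or a number of a turn 0.125, either way. A call with a gripper value outside its range is refused whole. "claw" is the opening, from 0 (shut) to 1 (fully open), set as the call begins (left out, the last holds). The fingers move at their own pace and stop on an object; "newtons" is the grip in N (left out, the last holds). Time passes only in rows, so rows that do not move let the fingers close. It gives the time, the measured TCP pose, the force, the opening and the grip force at its end, in the units of the state.
- robot.read_state(): the state, without advancing time (a new reading comes with each control period).
- robot.read_camera(name): name is "scene" or "top" or "wrist"; returns (picture, depth): 400x640x3 uint8, blue, green, red; 400x640 float32, m along the optical axis (not along the pixel's ray), 0 where there is no reading.
- robot.calibration(name): a dict with "fx", "fy", "cx", "cy" (pixels), "extrinsics" (4x4, takes a point from world to camera coordinates). Camera axes: x right, y down, z forward; pixel columns grow to the right and rows downward; lengths in m; the calibration is good to about 2 mm. A picture is of the moment at which its call begins: read the wrist's pose just before it. calibration takes no time and is no camera call; for the wrist camera it gives the pose at the moment of the call.
- robot.close_job(): hands the job in; it is judged then, once.
The state is a dict: "t": time; "q": joint angles; "dq": joint speeds; "joint_torque": joint torques, N m; "tool_pos": TCP position; "orientation": TCP orientation; "force": force on the tool from outside, world axes, zero at the start; "wrist_torque": the same for the moment, N m; "opening": finger opening in m; "gripper_force": force on a finger pad.
Only numpy, scipy, OpenCV 4.12 (cv2) and the standard library are available. Lean on these libraries where they do the work, as an engineer would, in place of code of your own. Each camera call takes 0.05 s, during which the arm holds its last target. There are 200 camera calls.

## Working session

There is one attempt and no reset: what is moved stays moved. The work goes in short steps, Python scripts to look and compute and a tool call to move; the robot and the scene stay as the last step left them, time stands still between calls to the robot, and variables do not carry over. Pictures are saved under pics/ and viewed, at most 10 in all, crops included, and the job is handed in when it is done.

Besides the shell and the picture viewer there is one more tool, called as name(argument=value, ...), one argument or row to a line, values as JSON. apply_moves: Moves the arm, as the interface text tells. Its arguments: {"type":"object","properties":{"series":{"type":"array"},"claw":{"type":"number"},"newtons":{"type":"number"}},"required":["series"]}

```bash
mkdir -p pics; ls; cat > h.py <<'E'
import numpy as np, cv2
from plant import robot
def ray(c,u,v):
    E=np.array(c["extrinsics"]);R=E[:3,:3];t=E[:3,3]
    d=R.T@np.array([(u-c["cx"])/c["fx"],(v-c["cy"])/c["fy"],1]);return -R.T@t,d
def plane(c,u,v,z):
    o,d=ray(c,u,v);return o+d*(z-o[2])/d[2]
def proj(c,p):
    E=np.array(c["extrinsics"]);q=E[:3,:3]@np.array(p)+E[:3,3];return c["fx"]*q[0]/q[2]+c["cx"],c["fy"]*q[1]/q[2]+c["cy"]
def cloud(c,D):
    E=np.array(c["extrinsics"]);v,u=np.indices(D.shape)
    P=np.stack([(u-c["cx"])/c["fx"]*D,(v-c["cy"])/c["fy"]*D,D],-1);return (P-E[:3,3])@E[:3,:3]
E
python3 - <<'E'
from h import *
print(robot.read_state())
for n in ("scene","top"):
    I,D=robot.read_camera(n);c=robot.calibration(n)
    cv2.imwrite(f"pics/{n}0.png",I);np.savez(f"{n}0.npz",I=I,D=D)
    print(n,c)
E
```

```text
pics
{'t': 0.0, 'q': array([ 1.18062169e+00,  1.31144445e-01,  1.48927222e+00, -1.86702081e-05,
        1.52300978e+00, -8.53853456e-02]), 'dq': array([ 0.00142121, -0.00061216,  0.00099294,  0.00147162,  0.00054587,
       -0.00033199]), 'joint_torque': array([-1.09186709e-03, -5.59843862e+01, -4.91757560e+01,  7.66703929e-02,
        3.57053080e-02, -2.15702044e-04]), 'tool_pos': array([0.17994063, 0.57213945, 0.40370101]), 'orientation': array([-4.76846485e-01, -3.10477278e+00,  2.80598663e-03]), 'force': array([-0.62272319,  0.31106717, -0.1652304 ]), 'wrist_torque': array([ 0.0251213 , -0.02373301,  0.03011483]), 'gripper_force': 0.0, 'opening': 0.09311062125658516}
scene {'fx': 420.22471258958046, 'fy': 420.22471258958046, 'cx': 318.4385550966317, 'cy': 200.06228817603315, 'extrinsics': array([[ 0.88731201,  0.46112726,  0.00624847, -0.40671588],
       [ 0.25142078, -0.47234249, -0.84479593, -0.05127964],
       [-0.38660701,  0.75116857, -0.53505214,  1.14116131],
       [ 0.        ,  0.        ,  0.        ,  1.        ]])}
top {'fx': 408.4410093670216, 'fy': 408.4410093670216, 'cx': 312.66496841004215, 'cy': 196.69391571761582, 'extrinsics': array([[ 0.0166942 , -0.99983948,  0.00650502, -0.03486129],
       [-0.99768899, -0.01708615, -0.06576271,  0.48115727],
       [ 0.0658633 , -0.00539213, -0.99781409,  1.09493028],
       [ 0.        ,  0.        ,  0.        ,  1.        ]])}
```

View pics/scene0.png

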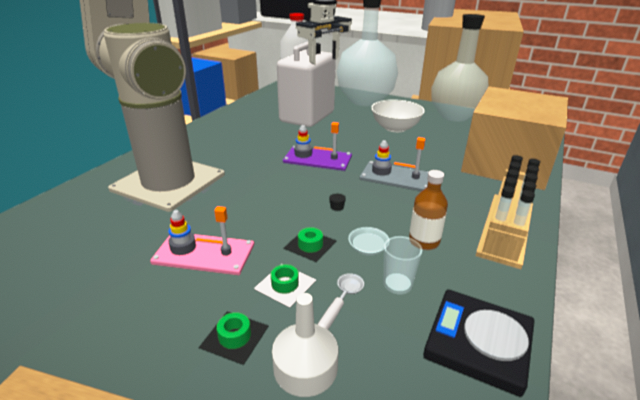

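View pics/top0.png

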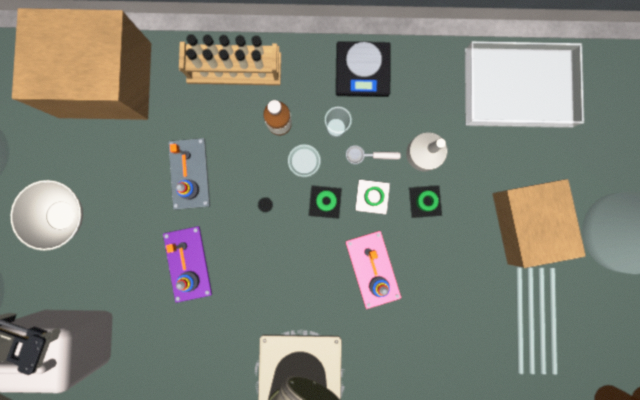

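The scene view shows three gauges, all with pointers: grey at (382,160), purple at (303,145) and pink at (180,235). In the top view they are at (187,188), (187,283) and (380,287). The grey-plated one fits "grey plate"; the purple and pink ones are the look-alikes. The collar to measure is on the white pad: scene (285,280), top (374,197). Next I'll measure and take an enlarged confirming crop.

```bash
python3 - <<'E'
from h import *
z=np.load("top0.npz");I,D=z["I"],z["D"];c=robot.calibration("top")
H=cv2.cvtColor(I,cv2.COLOR_BGR2HSV)
P=cloud(c,D)
g=cv2.inRange(H,(50,120,50),(75,255,255))
n,l,s,ce=cv2.connectedComponentsWithStats(g)
for i in range(1,n):
    if s[i,4]>60:
        m=l==i;pt=P[m];top=pt[pt[:,2]>0.026];
        (u,v),r=cv2.minEnclosingCircle(np.argwhere(m)[:,::-1].astype(np.float32))
        print("collar",s[i],(u,v),plane(c,u,v,.031),np.median(top,0),r)
o=cv2.inRange(H,(8,180,120),(18,255,255));o[:130]=0;o[220:]=0;o[:,230:]=0
n,l,s,ce=cv2.connectedComponentsWithStats(o)
for i in range(1,n):
    if s[i,4]>8: print("orange",s[i],ce[i],np.round(np.percentile(P[l==i],[5,50,95],axis=0),3).tolist())
for n_,p in(("red",(0,8)),("yel",(24,34)),("blue",(100,120))):
    m=cv2.inRange(H,(p[0],140,80),(p[1],255,255));m[:160]=0;m[215:]=0;m[:,:160]=0;m[:,215:]=0
    yx=np.argwhere(m);print(n_,len(yx))
    if len(yx): 
        (u,v),r=cv2.minEnclosingCircle(yx[:,::-1].astype(np.float32))
        print(u,v,r,plane(c,u,v,{"red":.088,"yel":.074,"blue":.06}[n_]))
# plate
m=(P[...,2]>.006)&(P[...,2]<.017)&(H[...,1]<90);m[:, :150]=0;m[:,225:]=0;m[:130]=0;m[220:]=0
r=cv2.minAreaRect(np.argwhere(m)[:,::-1].astype(np.float32));print("plate",r)
for b in cv2.boxPoints(r): print(b,plane(c,*b,.012))
z2=np.load("scene0.npz")["I"]
a=cv2.resize(I[130:220,150:240],(500,500));b=cv2.resize(I[160:235,330:405],(300,300))
d=cv2.resize(z2[120:200,350:440],(500,450))
o=np.zeros((500,800,3),np.uint8);o[:,:500]=cv2.resize(a,(500,500));o[:300,500:]=b;o[300:,500:]=cv2.resize(d,(300,200))
cv2.imwrite("pics/crop.png",o)
E
```

```text
collar [365 187  19  18 106] (374.0, 196.0) [ 0.48537302 -0.19132213  0.031     ] [ 0.48582841 -0.19392647  0.03047433] 9.219644546508789
collar [316 190  21  22 322] (326.0, 200.39999389648438) [ 0.4713377  -0.06256369  0.031     ] [ 0.47216665 -0.06227243  0.03077643] 10.647171974182129
collar [416 190  23  22 338] (427.21014404296875, 200.6884002685547) [ 0.47520194 -0.33445621  0.031     ] [ 0.47662759 -0.33533623  0.0307805 ] 11.286715507507324
orange [171 145   7   8  49] [174.02040816 148.16326531] [[0.581, 0.312, 0.115], [0.589, 0.318, 0.126], [0.596, 0.325, 0.129]]
orange [183 155   3  21  39] [184.02564103 164.76923077] [[0.534, 0.313, 0.042], [0.558, 0.317, 0.045], [0.583, 0.32, 0.049]]
red 14
183.0 187.0 4.000100135803223 [0.49596817 0.30361455 0.088     ]
yel 6
188.5 187.5 1.581238865852356 [0.49610164 0.29380996 0.074     ]
blue 57
184.66505432128906 188.04368591308594 8.37584114074707 [0.49567298 0.30793828 0.06      ]
plate ((191.483154296875, 172.0730438232422), (70.58536529541016, 64.56499481201172), 84.5596694946289)
[156. 140.] [0.63066569 0.40629036 0.012     ]
[220.27417 133.87866] [0.65088657 0.23050451 0.012     ]
[226.96631 204.14609] [0.45761379 0.20620481 0.012     ]
[162.69214 210.26743] [0.4380064  0.38007401 0.012     ]
```

View pics/crop.png

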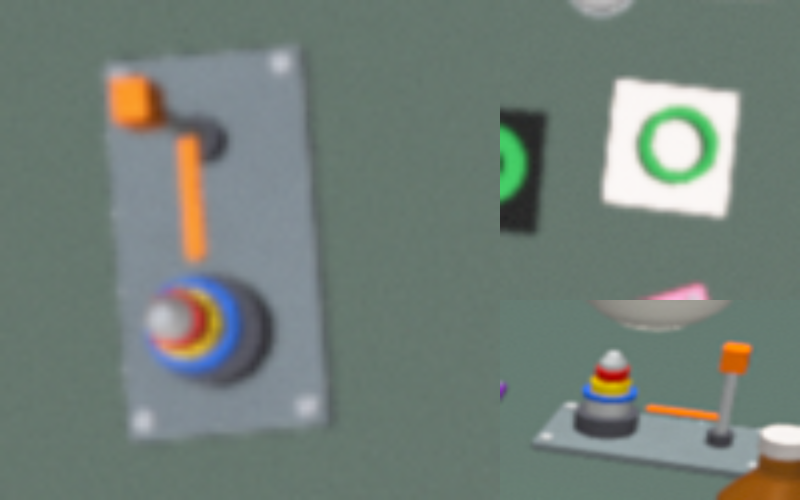

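The crop confirms it. Upper left is the grey plate with the steel tip, red, yellow and blue steps and its orange pointer and knob. Right is the green collar on the white pad. I'll move to above the collar.

apply_moves(
  series=[
    [[0, 0, 0], [0, 0, -0.1]],
    [[0, 0, 0], [0, 0, -0.1]],
    [[0, 0, 0], [0, 0, -0.1]],
    [[0, 0, 0], [0, 0, -0.1]],
  ],
  claw=0.9,
  newtons=30,
)

```text
t: 0.43
tool_pos: [0.18, 0.5722, 0.4041]
orientation: [0.157, -3.137, 0.002]
force: [-0.2, 0.0, 0.2]
opening: 0.084
gripper_force: 0.0
```

apply_moves(
  series=[
    [[-19, -33, 0], [0, 0, 0]],
    [[-19, -33, 0], [0, 0, 0]],
    [[-19, -33, 0], [0, 0, 0]],
    [[-19, -33, 0], [0, 0, 0]],
    [[-19, -33, 0], [0, 0, 0]],
    [[-19, -33, 0], [0, 0, 0]],
    [[-19, -33, 0], [0, 0, 0]],
    [[-19, -33, 0], [0, 0, 0]],
    [[-19, -33, 0], [0, 0, 0]],
    [[-19, -33, 0], [0, 0, 0]],
    [[-19, -33, 0], [0, 0, 0]],
    [[-19, -33, 0], [0, 0, 0]],
  ],
)

```text
t: 1.43
tool_pos: [0.4452, 0.198, 0.4045]
orientation: [0.149, -3.138, -0.0]
force: [-0.1, 1.0, 0.3]
opening: 0.0838
gripper_force: 0.0
```

apply_moves(
  series=[
    [[0, -33, 4], [0, 0, 0]],
    [[0, -33, 4], [0, 0, 0]],
    [[0, -33, 4], [0, 0, 0]],
    [[0, -33, 4], [0, 0, 0]],
    [[0, -33, 4], [0, 0, 0]],
    [[0, -33, 4], [0, 0, 0]],
    [[0, -33, 4], [0, 0, 0]],
    [[0, -33, 4], [0, 0, 0]],
    [[0, -33, 4], [0, 0, 0]],
    [[0, -33, 4], [0, 0, 0]],
    [[0, -33, 4], [0, 0, 0]],
    [[0, -33, 4], [0, 0, 0]],
  ],
)

```text
t: 2.43
tool_pos: [0.482, -0.196, 0.3562]
orientation: [0.149, -3.138, -0.001]
force: [0.9, 0.0, -0.2]
opening: 0.0836
gripper_force: 0.0
```

apply_moves(
  series=[
    [[0, 0, 0], [0, 0, 0]],
    [[0, 0, 0], [0, 0, 0]],
  ],
)

```text
t: 2.6
tool_pos: [0.4819, -0.1958, 0.3558]
orientation: [0.145, -3.137, -0.002]
force: [0.3, 0.4, 1.1]
opening: 0.0838
gripper_force: 0.0
```

```bash
cat >> h.py <<'E'
from scipy.spatial.transform import Rotation as Ro
def totool(d):
    s=robot.read_state();return 1000*Ro.from_rotvec(s["orientation"]).as_matrix().T@np.array(d)
E
python3 - <<'E'
from h import *
s=robot.read_state();c=robot.calibration("wrist");I,D=robot.read_camera("wrist")
print(s["tool_pos"],np.linalg.inv(c["extrinsics"])[:3,3],c["fx"],c["cx"],c["cy"])
cv2.imwrite("pics/w1.png",I);np.savez("w1.npz",I=I,D=D)
H=cv2.cvtColor(I,cv2.COLOR_BGR2HSV);P=cloud(c,D)
g=cv2.inRange(H,(45,100,40),(80,255,255))
n,l,st,ce=cv2.connectedComponentsWithStats(g)
for i in range(1,n):
    if st[i,4]>300:
        t=P[(l==i)&(P[...,2]>.027)]
        print(st[i],len(t),t.min(0),t.max(0),np.median(t,0))
        if len(t):
            A=np.c_[2*t[:,:2],np.ones(len(t))];print("mean",t[:,:2].mean(0),"mid",(t.min(0)+t.max(0))/2)
            q=(t.min(0)+t.max(0))[:2]/2; r=np.hypot(*(t[:,:2]-q).T);print("r pct",np.percentile(r,[1,3,97,99]))
E
```

```text
[ 0.48186941 -0.1957699   0.35580585] [ 0.41536108 -0.20155561  0.33647274] 326.5639374284209 318.59038190784867 197.6153734460029
[ 141  138   66   59 2636] 1844 [ 0.41536108 -0.36405577  0.02707289] [ 0.50238556 -0.20155561  0.33647274] [ 0.47463952 -0.33632856  0.03151883]
mean [ 0.47489583 -0.33559176] mid [ 0.45887332 -0.28280569  0.18177281]
r pct [0.03112853 0.03250614 0.08076021 0.08262487]
[ 422  159   64   59 2698] 1989 [ 0.41536108 -0.20155561  0.02700351] [ 0.49801791 -0.03645209  0.33647274] [ 0.47035459 -0.06393932  0.03125963]
mean [ 0.47052667 -0.06435955] mid [ 0.4566895  -0.11900385  0.18173813]
r pct [0.03193837 0.03379877 0.08110082 0.08272187]
[ 293  163   56   56 1589] 1326 [ 0.41536108 -0.21931089  0.0271482 ] [ 0.51255597 -0.16668529  0.33647274] [ 0.48522006 -0.19361802  0.03139325]
mean [ 0.48496769 -0.19319129] mid [ 0.46395853 -0.19299809  0.18181047]
r pct [0.00199315 0.00346885 0.046799   0.04808553]
```

View pics/w1.png

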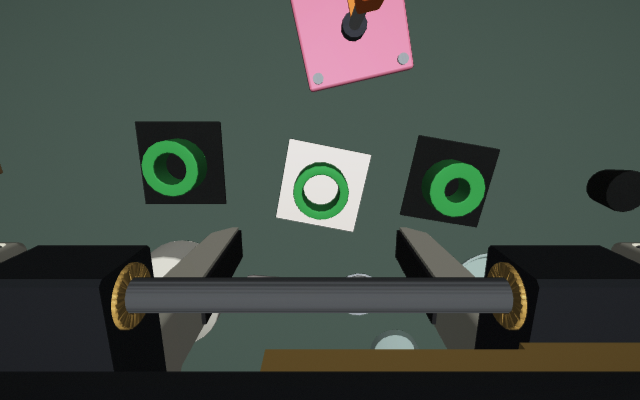

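The wrist view shows the white-pad collar at (321,191), with clearly the widest bore of the three (neighbours at (170,168) and (457,190)), so 36 mm is likely. I'll get a tighter centre fit from the saved frame.

```bash
cat >> h.py <<'E'
def topfit(c,m,z):
    k=max(cv2.findContours(m.astype(np.uint8),cv2.RETR_EXTERNAL,cv2.CHAIN_APPROX_NONE)[0],key=cv2.contourArea)
    X=np.array([plane(c,*p,z)[:2] for p in cv2.convexHull(k)[:,0]])
    (x,y),r=cv2.minEnclosingCircle((X*1000).astype(np.float32))
    e=cv2.fitEllipse((np.array([plane(c,*p,z)[:2] for p in k[:,0]])*1000).astype(np.float32))
    return (x,y,r),e
E
python3 - <<'E'
from h import *
z=np.load("w1.npz");I,D=z["I"],z["D"];c=robot.calibration("wrist");P=cloud(c,D)
H=cv2.cvtColor(I,cv2.COLOR_BGR2HSV)
g=cv2.inRange(H,(45,100,40),(80,255,255))>0
g&=(H[...,2]>120)&(abs(P[...,2]-.031)<.006);g[:,:285]=0;g[:,360:]=0
print(g.sum());print(topfit(c,g,.031))
(x,y,r),e=topfit(c,g,.031)
t=np.array([e[0][0]/1000,e[0][1]/1000,.194])
print(totool(t-robot.read_state()["tool_pos"]))
E
```

```text
1180
((486.8711242675781, -191.85604858398438, 26.541244506835938), ((486.71270751953125, -191.86109924316406), (51.57774353027344, 51.85817337036133), 14.739810943603516))
[ -5.14721533   2.15079318 162.07936015]
```

apply_moves(
  series=[
    [[-5, 2, 0], [0, 0, 0]],
    [[0, 0, 20], [0, 0, 0]],
    [[0, 0, 24], [0, 0, 0]],
    [[0, 0, 24], [0, 0, 0]],
    [[0, 0, 24], [0, 0, 0]],
    [[0, 0, 24], [0, 0, 0]],
    [[0, 0, 20], [0, 0, 0]],
    [[0, 0, 15], [0, 0, 0]],
    [[0, 0, 9], [0, 0, 0]],
    [[0, 0, 4], [0, 0, 0]],
    [[0, 0, 0], [0, 0, 0]],
  ],
)

```text
t: 3.57
tool_pos: [0.4871, -0.191, 0.1923]
orientation: [0.151, -3.137, -0.001]
force: [0.6, -0.1, 0.0]
opening: 0.0834
gripper_force: 0.0
```

apply_moves(
  series=[
    [[0, 0, 0], [0, 0, 0]],
    [[0, 0, 0], [0, 0, 0]],
    [[0, 0, 0], [0, 0, 0]],
    [[0, 0, 0], [0, 0, 0]],
    [[0, 0, 0], [0, 0, 0]],
    [[0, 0, 0], [0, 0, 0]],
  ],
  claw=0.3,
  newtons=25,
)

```text
t: 4.07
tool_pos: [0.4873, -0.1921, 0.1934]
orientation: [-0.149, 3.137, -0.001]
force: [0.0, 1.1, 3.6]
opening: 0.0545
gripper_force: 25.0
```

apply_moves(
  series=[
    [[0, 0, -5], [0, 0, 0]],
    [[0, 0, -12], [0, 0, 0]],
    [[0, 0, -21], [0, 0, 0]],
    [[0, 0, -24], [0, 0, 0]],
    [[0, 0, -24], [0, 0, 0]],
    [[0, 0, -24], [0, 0, 0]],
    [[0, 0, -24], [0, 0, 0]],
    [[0, 0, -24], [0, 0, 0]],
    [[0, 0, -24], [0, 0, 0]],
    [[0, 0, -21], [0, 0, 0]],
    [[0, 0, -12], [0, 0, 0]],
    [[0, 0, -5], [0, 0, 0]],
  ],
)

```text
t: 5.07
tool_pos: [0.4873, -0.1921, 0.416]
orientation: [-0.149, 3.134, -0.003]
force: [0.1, -0.6, -0.4]
opening: 0.054
gripper_force: 25.0
```

apply_moves(
  series=[
    [[-5, 10, 0], [0, 0, 0]],
    [[-5, 20, 0], [0, 0, 0]],
    [[-5, 30, 0], [0, 0, 0]],
    [[-5, 30, 0], [0, 0, 0]],
    [[-5, 30, 0], [0, 0, 0]],
    [[-5, 30, 0], [0, 0, 0]],
    [[-5, 30, 0], [0, 0, 0]],
    [[-5, 30, 0], [0, 0, 0]],
    [[-5, 30, 0], [0, 0, 0]],
    [[-5, 30, 0], [0, 0, 0]],
    [[-5, 30, 0], [0, 0, 0]],
    [[-5, 30, 0], [0, 0, 0]],
  ],
)

```text
t: 6.07
tool_pos: [0.5146, 0.1446, 0.4106]
orientation: [0.15, -3.135, 0.0]
force: [0.6, 0.4, -0.7]
opening: 0.0538
gripper_force: 25.0
```

apply_moves(
  series=[
    [[-5, 30, 0], [0, 0, 0]],
    [[-5, 30, 0], [0, 0, 0]],
    [[-5, 30, 0], [0, 0, 0]],
    [[-5, 30, 0], [0, 0, 0]],
    [[-5, 25, 0], [0, 0, 0]],
    [[-3, 15, 0], [0, 0, 0]],
    [[0, 5, 0], [0, 0, 0]],
    [[0, 0, 0], [0, 0, 0]],
    [[0, 0, 0], [0, 0, 0]],
  ],
)

```text
t: 6.82
tool_pos: [0.5272, 0.309, 0.4114]
orientation: [0.15, -3.136, 0.002]
force: [0.0, -0.4, -0.3]
opening: 0.0542
gripper_force: 25.0
```

```bash
python3 - <<'E'
from h import *
s=robot.read_state();c=robot.calibration("wrist");I,D=robot.read_camera("wrist")
print(s["tool_pos"],s["force"],s["opening"],np.linalg.inv(c["extrinsics"])[:3,3])
cv2.imwrite("pics/w2.png",I);np.savez("w2.npz",I=I,D=D)
E
```

```text
[0.52719117 0.30901227 0.4113648 ] [ 0.0139198  -0.40101976 -0.25061788] 0.054229953926084894 [0.46069524 0.30295933 0.39208607]
```

View pics/w2.png

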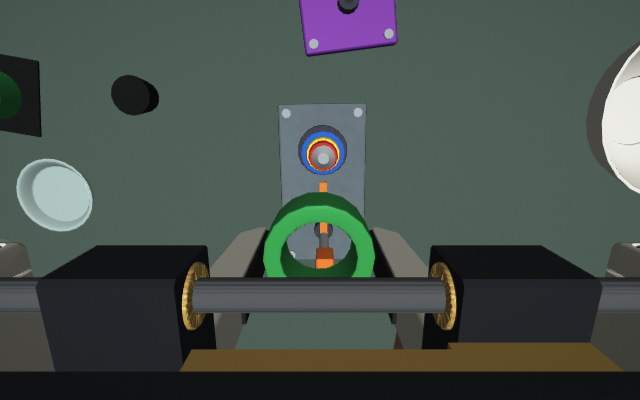

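The wrist view shows the collar held squarely, its top ring around (320,250), and the gauge clear at (323,152) with the pointer below it. I'll fit the steps and the held collar.

```bash
python3 - <<'E'
from h import *
z=np.load("w2.npz");I,D=z["I"],z["D"];c=robot.calibration("wrist");P=cloud(c,D)
H=cv2.cvtColor(I,cv2.COLOR_BGR2HSV);s=robot.read_state();tp=s["tool_pos"]
w=np.zeros(H.shape[:2],np.uint8);w[120:182,290:356]=1
for n,a,b,zz in(("blue",100,125,.060),("yel",22,35,.074),("red",0,9,.088)):
    m=(cv2.inRange(H,(a,120,60),(b,255,255))>0)&(w>0)
    print(n,m.sum(),topfit(c,m,zz),np.median(P[m],0))
g=(cv2.inRange(H,(45,100,40),(80,255,255))>0);g[:180]=0;g[276:]=0;g[:,:255]=0;g[:,385:]=0
zt=tp[2]-.162
k=max(cv2.findContours(g.astype(np.uint8),cv2.RETR_EXTERNAL,cv2.CHAIN_APPROX_NONE)[0],key=cv2.contourArea)
X=np.array([plane(c,*p,zt)[:2]*1000 for p in cv2.convexHull(k)[:,0] if p[1]<230])
print(len(X),X)
A=np.c_[2*X,np.ones(len(X))];q=np.linalg.lstsq(A,(X**2).sum(1),rcond=None)[0];print("held",q[:2],np.sqrt(q[2]+q[:2]@q[:2]),"z collar",np.median(P[200:215,310:330,2]),zt)
E
```

```text
blue 558 ((496.73193359375, 309.2763977050781, 22.249359130859375), ((496.6797180175781, 309.23052978515625), (43.33827209472656, 43.399715423583984), 58.20606231689453)) [0.49261677 0.30861132 0.06097831]
yel 173 ((495.9110412597656, 309.44378662109375, 16.415096282958984), ((496.9197692871094, 309.4195251464844), (30.641416549682617, 32.1606330871582), 106.77112579345703)) [0.48678422 0.30812979 0.07475917]
red 216 ((496.16668701171875, 309.297607421875, 13.643500328063965), ((496.0108642578125, 309.24713134765625), (25.805500030517578, 26.344932556152344), 103.3987808227539)) [0.49092756 0.3091413  0.0887869 ]
19 [[493.86325779 305.57565682]
 [493.84834715 310.53273715]
 [494.4648732  313.75949307]
 [494.79538895 315.15268002]
 [495.16956483 316.10004726]
 [495.96284591 317.55049821]
 [498.40061527 321.47772698]
 [499.67142983 323.00321145]
 [500.99176017 324.08306475]
 [504.55726946 326.83537568]
 [508.21148034 329.16372935]
 [511.49372737 285.08422287]
 [504.96049826 287.8831338 ]
 [503.45476791 288.69501925]
 [499.82395086 292.07457814]
 [498.25520541 293.76825068]
 [497.15583191 295.49055243]
 [494.88123113 299.81261358]
 [494.16427515 302.45123743]]
held [516.60307252 307.55047192] 22.94690877021133 z collar 0.24938104637249514 0.24983126373471345
```

apply_moves(
  series=[
    [[5, 1, 0], [0, 0, 0]],
    [[10, 1, 0], [0, 0, 0]],
    [[10, 1, 0], [0, 0, 0]],
    [[5, 0, 10], [0, 0, 0]],
    [[0, 0, 20], [0, 0, 0]],
    [[0, 0, 20], [0, 0, 0]],
    [[0, 0, 20], [0, 0, 0]],
    [[0, 0, 20], [0, 0, 0]],
    [[0, 0, 10], [0, 0, 0]],
    [[0, 0, 0], [0, 0, 0]],
    [[0, 0, 0], [0, 0, 0]],
  ],
)

```text
t: 7.78
tool_pos: [0.4973, 0.309, 0.3129]
orientation: [0.149, -3.137, 0.0]
force: [-0.3, 0.3, -0.6]
opening: 0.0538
gripper_force: 25.0
```

```bash
python3 - <<'E'
from h import *
s=robot.read_state();print(s["tool_pos"],s["orientation"],s["force"],totool(np.array([.4966,.3094,.250])-s["tool_pos"]))
E
```

```text
[0.49725165 0.30899324 0.31292   ] [ 1.48805473e-01 -3.13747539e+00  4.50791606e-04] [-0.33753269  0.32121499 -0.61740906] [ 0.57226675  0.48289239 62.92022923]
```

apply_moves(
  series=[
    [[0.6, 0.5, 5], [0, 0, 0]],
    [[0, 0, 10], [0, 0, 0]],
    [[0, 0, 8], [0, 0, 0]],
    [[0, 0, 5], [0, 0, 0]],
    [[0, 0, 3], [0, 0, 0]],
    [[0, 0, 0], [0, 0, 0]],
  ],
)

```text
t: 8.28
tool_pos: [0.4964, 0.3096, 0.2804]
orientation: [0.149, -3.136, 0.001]
force: [-0.2, -0.5, -0.9]
opening: 0.0543
gripper_force: 25.0
```

apply_moves(
  series=[
    [[0, 0, 2], [0, 0, 0]],
    [[0, 0, 2], [0, 0, 0]],
    [[0, 0, 0], [0, 0, 0]],
  ],
)

```text
t: 8.53
tool_pos: [0.4968, 0.3098, 0.2776]
orientation: [0.149, -3.138, 0.0]
force: [-0.6, 0.5, -1.4]
opening: 0.0541
gripper_force: 25.0
```

apply_moves(
  series=[
    [[0, 0, 3], [0, 0, 0]],
    [[0, 0, 3], [0, 0, 0]],
    [[0, 0, 0], [0, 0, 0]],
  ],
)

```text
t: 8.78
tool_pos: [0.4966, 0.3097, 0.271]
orientation: [0.15, -3.137, 0.001]
force: [-0.3, -0.4, -1.2]
opening: 0.0543
gripper_force: 25.0
```

apply_moves(
  series=[
    [[0, 0, 3], [0, 0, 0]],
    [[0, 0, 3], [0, 0, 0]],
    [[0, 0, 0], [0, 0, 0]],
  ],
)

```text
t: 9.03
tool_pos: [0.4966, 0.3097, 0.2649]
orientation: [0.149, -3.137, 0.001]
force: [-0.0, 0.3, -1.2]
opening: 0.0541
gripper_force: 25.0
```

apply_moves(
  series=[
    [[0, 0, 2], [0, 0, 0]],
    [[0, 0, 2], [0, 0, 0]],
    [[0, 0, 0], [0, 0, 0]],
  ],
)

```text
t: 9.28
tool_pos: [0.4967, 0.3097, 0.2612]
orientation: [0.149, -3.137, 0.0]
force: [-0.2, -0.6, -1.2]
opening: 0.054
gripper_force: 25.0
```

apply_moves(
  series=[
    [[0, 0, 3], [0, 0, 0]],
    [[0, 0, 3], [0, 0, 0]],
    [[0, 0, 2], [0, 0, 0]],
    [[0, 0, 0], [0, 0, 0]],
  ],
)

```text
t: 9.62
tool_pos: [0.4966, 0.3097, 0.253]
orientation: [0.149, -3.137, 0.001]
force: [-0.1, -0.7, -0.8]
opening: 0.054
gripper_force: 25.0
```

apply_moves(
  series=[
    [[0, 0, 1], [0, 0, 0]],
    [[0, 0, 1], [0, 0, 0]],
    [[0, 0, 1], [0, 0, 0]],
    [[0, 0, 0], [0, 0, 0]],
  ],
)

```text
t: 9.95
tool_pos: [0.4968, 0.3098, 0.2505]
orientation: [0.149, -3.138, 0.0]
force: [-0.5, -0.1, -0.5]
opening: 0.0542
gripper_force: 25.0
```

apply_moves(
  series=[
    [[0, 0, 1], [0, 0, 0]],
    [[0, 0, 0], [0, 0, 0]],
    [[0, 0, 0], [0, 0, 0]],
  ],
)

```text
t: 10.2
tool_pos: [0.4969, 0.3098, 0.2501]
orientation: [-0.15, 3.138, 0.0]
force: [-1.8, -0.9, 1.9]
opening: 0.0542
gripper_force: 25.0
```

Contact came at underside height ≈0.060, which is the blue step. I'll press down now.

apply_moves(
  series=[
    [[0, 0, 1], [0, 0, 0]],
    [[0, 0, 1], [0, 0, 0]],
    [[0, 0, 0.5], [0, 0, 0]],
    [[0, 0, 0], [0, 0, 0]],
    [[0, 0, 0], [0, 0, 0]],
  ],
)

```text
t: 10.62
tool_pos: [0.497, 0.3099, 0.2479]
orientation: [-0.15, 3.138, 0.0]
force: [-2.9, -1.6, 7.4]
opening: 0.0539
gripper_force: 25.0
```

apply_moves(
  series=[
    [[0.5, -0.3, 0.8], [0, 0, 0]],
    [[0, 0, 0.8], [0, 0, 0]],
    [[0, 0, 0], [0, 0, 0]],
    [[0, 0, 0], [0, 0, 0]],
  ],
)

```text
t: 10.95
tool_pos: [0.4968, 0.3097, 0.2469]
orientation: [-0.149, 3.136, 0.001]
force: [-3.7, -0.6, 9.4]
opening: 0.0543
gripper_force: 25.0
```

apply_moves(
  series=[
    [[0.3, 0, 0.4], [0, 0, 0]],
    [[0, 0, 0], [0, 0, 0]],
    [[0, 0, 0], [0, 0, 0]],
    [[0, 0, 0], [0, 0, 0]],
    [[0, 0, 0], [0, 0, 0]],
    [[0, 0, 0], [0, 0, 0]],
    [[0, 0, 0], [0, 0, 0]],
    [[0, 0, 0], [0, 0, 0]],
  ],
)

```text
t: 11.62
tool_pos: [0.4966, 0.3097, 0.2467]
orientation: [-0.149, 3.136, 0.001]
force: [-1.2, -0.4, 9.5]
opening: 0.054
gripper_force: 25.0
```

apply_moves(
  series=[
    [[0, 0, 0], [0, 0, 0]],
    [[0, 0, 0], [0, 0, 0]],
    [[0, 0, 0], [0, 0, 0]],
    [[0, 0, 0], [0, 0, 0]],
    [[0, 0, 0], [0, 0, 0]],
    [[0, 0, 0], [0, 0, 0]],
    [[0, 0, 0], [0, 0, 0]],
    [[0, 0, 0], [0, 0, 0]],
  ],
)

```text
t: 12.28
tool_pos: [0.4967, 0.3097, 0.2467]
orientation: [-0.149, 3.136, 0.001]
force: [-1.9, -0.7, 9.5]
opening: 0.054
gripper_force: 25.0
```

apply_moves(
  series=[
    [[0, 0, -1], [0, 0, 0]],
    [[0, 0, -1], [0, 0, 0]],
    [[0, 0, -1], [0, 0, 0]],
    [[0, 0, 0], [0, 0, 0]],
    [[0, 0, 0], [0, 0, 0]],
  ],
)

```text
t: 12.7
tool_pos: [0.4966, 0.3097, 0.249]
orientation: [-0.149, 3.136, 0.001]
force: [1.2, 1.9, 4.8]
opening: 0.0541
gripper_force: 25.0
```

apply_moves(
  series=[
    [[0, 0, -0.8], [0, 0, 0]],
    [[0, 0, 0], [0, 0, 0]],
    [[0, 0, 0], [0, 0, 0]],
  ],
)

```text
t: 12.95
tool_pos: [0.4964, 0.3096, 0.2494]
orientation: [-0.149, 3.137, 0.001]
force: [2.6, 1.0, 3.7]
opening: 0.0547
gripper_force: 25.0
```

apply_moves(
  series=[
    [[0, 0, 0], [0, 0, 0]],
    [[0, 0, 0], [0, 0, 0]],
    [[0, 0, 0], [0, 0, 0]],
    [[0, 0, 0], [0, 0, 0]],
    [[0, 0, 0], [0, 0, 0]],
  ],
  claw=0.85,
)

```text
t: 13.37
tool_pos: [0.4957, 0.3092, 0.2484]
orientation: [0.149, -3.137, 0.001]
force: [-0.3, 0.6, 0.3]
opening: 0.0784
gripper_force: 0.0
```

apply_moves(
  series=[
    [[0, 0, -5], [0, 0, 0]],
    [[0, 0, -10], [0, 0, 0]],
    [[0, 0, -20], [0, 0, 0]],
    [[0, 0, -20], [0, 0, 0]],
    [[0, 0, -20], [0, 0, 0]],
    [[0, 0, -20], [0, 0, 0]],
    [[-10, 0, -20], [0, 0, 0]],
    [[-20, 0, -10], [0, 0, 0]],
    [[-20, 0, 0], [0, 0, 0]],
    [[0, 0, 0], [0, 0, 0]],
    [[0, 0, 0], [0, 0, 0]],
  ],
)

```text
t: 14.28
tool_pos: [0.5463, 0.314, 0.3748]
orientation: [-0.148, 3.138, 0.0]
force: [-0.2, 0.4, -0.4]
opening: 0.079
gripper_force: 0.0
```

```bash
python3 - <<'E'
from h import *
s=robot.read_state();c=robot.calibration("wrist");I,D=robot.read_camera("wrist");cs=robot.calibration("scene");S,DS=robot.read_camera("scene")
print(s["tool_pos"],s["force"])
o=np.zeros((560,640,3),np.uint8);o[:240]=I[60:300];o[240:,:]=cv2.resize(S[130:200,350:480],(640,320))
cv2.imwrite("pics/w3.png",o);np.savez("w3.npz",I=I,D=D,S=S,DS=DS)
P=cloud(c,D);H=cv2.cvtColor(I,cv2.COLOR_BGR2HSV)
g=(cv2.inRange(H,(45,100,40),(80,255,255))>0);n,l,st,ce=cv2.connectedComponentsWithStats(g.astype(np.uint8))
i=1+np.argmin(abs(ce[1:]-[323,170]).sum(1)+1e4*(st[1:,4]<300));m=l==i;t=P[m&(P[...,2]>.08)]
print(st[i],np.median(t,0));A=np.c_[t[:,:2]-t[:,:2].mean(0),np.ones(len(t))];print("plane",np.linalg.lstsq(A,t[:,2],rcond=None)[0])
og=cv2.inRange(H,(5,150,60),(20,255,255))
n,l,st,ce=cv2.connectedComponentsWithStats(og)
for i in range(1,n):
    if st[i,4]>40: t=P[l==i];print("or",st[i],ce[i],np.round(np.percentile(t,[3,50,97],axis=0),4).tolist())
E
```

```text
[0.54631436 0.31398568 0.37476808] [-0.19884803  0.38871325 -0.36121496]
[ 286  102   67   67 2097] [0.49490944 0.3093735  0.08838095]
plane [-0.0641441  -0.00718416  0.0891742 ]
or [302 119  31  29  54] [311.92592593 127.33333333] [[0.4826, 0.2959, 0.0736], [0.4866, 0.3007, 0.0854], [0.505, 0.3179, 0.0881]]
or [316 169   9  58 469] [319.67590618 197.65245203] [[0.53, 0.311, 0.0445], [0.5576, 0.3162, 0.046], [0.5852, 0.3222, 0.0473]]
or [311 242  21  36 727] [320.85419532 259.85832187] [[0.5172, 0.312, 0.1047], [0.5843, 0.3195, 0.1274], [0.5978, 0.3273, 0.2843]]
or [130 262  30  18 132] [144.43181818 270.68939394] [[0.5164, 0.2702, 0.2811], [0.5182, 0.2712, 0.286], [0.5218, 0.2719, 0.2906]]
or [483 264   7  13  42] [485.92857143 269.78571429] [[0.5105, 0.3509, 0.2821], [0.512, 0.3514, 0.2835], [0.5134, 0.3521, 0.285]]
or [497 264  11  18  49] [502.14285714 272.02040816] [[0.5084, 0.3507, 0.2868], [0.5093, 0.3515, 0.2894], [0.5105, 0.3523, 0.2915]]
or [128 311  10  18  59] [131.91525424 320.52542373] [[0.5238, 0.2715, 0.2922], [0.5262, 0.2721, 0.2937], [0.5288, 0.2727, 0.2953]]
or [138 314   9  15  42] [141.30952381 319.14285714] [[0.5267, 0.2717, 0.2884], [0.5284, 0.2722, 0.2904], [0.5298, 0.2727, 0.2919]]
or [ 475  344  157   27 1622] [551.67694205 357.21270037] [[0.5191, 0.3434, 0.2979], [0.5207, 0.3571, 0.3016], [0.5223, 0.3723, 0.305]]
or [619 355  21  16 101] [631.65346535 364.86138614] [[0.5185, 0.368, 0.3011], [0.5194, 0.3705, 0.3037], [0.5201, 0.3744, 0.3052]]
or [448 358  28  13 100] [462.   366.52] [[0.5218, 0.3366, 0.3023], [0.5225, 0.339, 0.3042], [0.5233, 0.3413, 0.3053]]
```

View pics/w3.png

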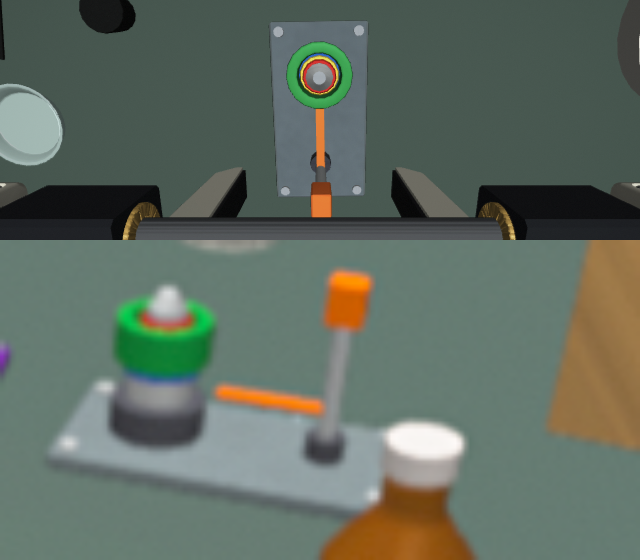

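The picture shows the collar level on the blue band at wrist (319,75), or (165,335) in the enlarged scene crop. The pointer blade is lower at (270,400) and the knob is at (350,300). Depth puts the pointer edge at about 45 mm, and it has to reach 60 mm. Next I'll pinch the knob.

apply_moves(
  series=[
    [[-15, 0.3, 0], [0, 0, 0]],
    [[-20, 0, 0], [0, 0, 0]],
    [[-10, 0, 5], [0, 0, 0]],
    [[0, 0, 15], [0, 0, 0]],
    [[0, 0, 20], [0, 0, 0]],
    [[0, 0, 20], [0, 0, 0]],
    [[0, 0, 15], [0, 0, 0]],
    [[0, 0, 11], [0, 0, 0]],
    [[0, 0, 5], [0, 0, 0]],
    [[0, 0, 0], [0, 0, 0]],
  ],
)

```text
t: 15.22
tool_pos: [0.5897, 0.3186, 0.2816]
orientation: [0.15, -3.136, 0.001]
force: [0.1, 0.7, -0.2]
opening: 0.0789
gripper_force: 0.0
```

apply_moves(
  series=[
    [[0, 0, 0], [0, 0, 0]],
    [[0, 0, 0], [0, 0, 0]],
    [[0, 0, 0], [0, 0, 0]],
    [[0, 0, 0], [0, 0, 0]],
    [[0, 0, 0], [0, 0, 0]],
    [[0, 0, 0], [0, 0, 0]],
    [[0, 0, 0], [0, 0, 0]],
    [[0, 0, 0], [0, 0, 0]],
  ],
  claw=0.1,
  newtons=15,
)

```text
t: 15.88
tool_pos: [0.5906, 0.3187, 0.2831]
orientation: [-0.149, 3.138, 0.0]
force: [0.1, -0.5, 0.3]
opening: 0.0305
gripper_force: 0.0
```

apply_moves(
  series=[
    [[0, 0, 0], [0, 0, 0]],
    [[0, 0, 0], [0, 0, 0]],
    [[0, 0, 0], [0, 0, 0]],
    [[0, 0, 0], [0, 0, 0]],
  ],
)

```text
t: 16.22
tool_pos: [0.5904, 0.3196, 0.283]
orientation: [-0.151, 3.138, 0.003]
force: [0.9, 4.8, -2.2]
opening: 0.0159
gripper_force: 15.0
```

```bash
cat > m.py <<'E'
from h import *
s=robot.read_state();c=robot.calibration("wrist");I,D=robot.read_camera("wrist")
print(s["tool_pos"],s["force"],s["opening"],s["gripper_force"])
P=cloud(c,D);H=cv2.cvtColor(I,cv2.COLOR_BGR2HSV)
d=P[...,:2]-[.4967,.3096];u=np.array([np.cos(.095),np.sin(.095)]);a=d@u;b=d@[-u[1],u[0]]
og=cv2.inRange(H,(5,150,60),(20,255,255))>0;gr=cv2.inRange(H,(45,100,40),(80,255,255))>0
m=og&(a>.034)&(a<.08)&(abs(b)<.006)&(P[...,2]<.09);print("blade",m.sum(),np.percentile(P[m][:,2],[10,50,90]),"b",np.median(b[m]))
r=np.hypot(a,b);m=gr&(r<.0255)&(r>.0195)&(P[...,2]>.075);t=P[m];print("collar top",m.sum(),np.percentile(t[:,2],[10,50,90]))
A=np.c_[t[:,:2]-t[:,:2].mean(0),np.ones(len(t))];print(np.linalg.lstsq(A,t[:,2],rcond=None)[0])
cv2.imwrite("pics/wm.png",I)
E
python3 m.py
```

```text
[0.59039884 0.31962251 0.28303412] [ 0.87542038  4.76202749 -2.23717519] 0.015930105553392797 14.98608335852623
blade 801 [0.04522175 0.04612785 0.04693809] b 0.0011450773407428558
collar top 3672 [0.08768945 0.08858571 0.08947961]
[-0.00140472 -0.00013584  0.08858033]
```

apply_moves(
  series=[
    [[0, 0.8, -1.5], [0, 0, 0]],
    [[0, 0, -3], [0, 0, 0]],
    [[0, 0, -3], [0, 0, 0]],
    [[0, 0, -3], [0, 0, 0]],
    [[0, 0, -3], [0, 0, 0]],
    [[0, 0, -1], [0, 0, 0]],
    [[0, 0, 0], [0, 0, 0]],
    [[0, 0, 0], [0, 0, 0]],
  ],
)

```text
t: 16.93
tool_pos: [0.5905, 0.3198, 0.2983]
orientation: [-0.15, 3.138, 0.001]
force: [-2.2, 5.4, 3.0]
opening: 0.0162
gripper_force: 15.0
```

```bash
python3 m.py
```

```text
[0.59045006 0.31979411 0.29828896] [-2.22110506  5.36193046  3.01952039] 0.016219959925314484 14.992223381996155
blade 798 [0.06052196 0.06129164 0.06216668] b 0.0011115710373061226
collar top 3079 [0.08768692 0.08857667 0.08945451]
[-0.00152552 -0.00127727  0.08857631]
```

apply_moves(
  series=[
    [[0, 0, 0.6], [0, 0, 0]],
    [[0, 0, 0], [0, 0, 0]],
    [[0, 0, 0], [0, 0, 0]],
  ],
)

```text
t: 17.23
tool_pos: [0.5905, 0.3198, 0.2975]
orientation: [-0.15, 3.138, 0.001]
force: [-1.7, 5.9, 2.1]
opening: 0.0162
gripper_force: 15.0
```

```bash
python3 m.py; python3 m.py|grep -v collar; python3 - <<'E'
from h import *
c=robot.calibration("scene");S,D=robot.read_camera("scene")
cv2.imwrite("pics/s4.png",cv2.resize(S[140:190,365:445],(800,500),interpolation=cv2.INTER_CUBIC))
d=np.array([np.cos(.095),np.sin(.095)])
for r in(.033,.05,.07):print(r,[np.round(proj(c,[.4967+r*d[0],.3096+r*d[1],z])-np.array([365,140]),1)*10 for z in(.058,.06,.062)])
E
```

```text
[0.59047492 0.31977106 0.29748187] [-1.74733171  5.88956579  2.1438222 ] 0.01618550755060176 14.992008805274963
blade 801 [0.05969153 0.06056266 0.06136382] b 0.0011071942040740208
collar top 3103 [0.0876732  0.08855297 0.08947824]
[-0.00249315 -0.00066592  0.08856057]
[0.59047392 0.31980922 0.29750665] [-1.17241619  5.29234327  1.13925916] 0.01570715718218774 14.991981983184814
blade 798 [0.05966291 0.06051284 0.06137402] b 0.001109366208763403
[-0.00293224 -0.0026256   0.08860067]
0.033 [array([300., 177.]), array([301., 171.]), array([301., 164.])]
0.05 [array([362., 188.]), array([363., 182.]), array([364., 175.])]
0.07 [array([435., 201.]), array([436., 195.]), array([437., 188.])]
```

View pics/s4.png

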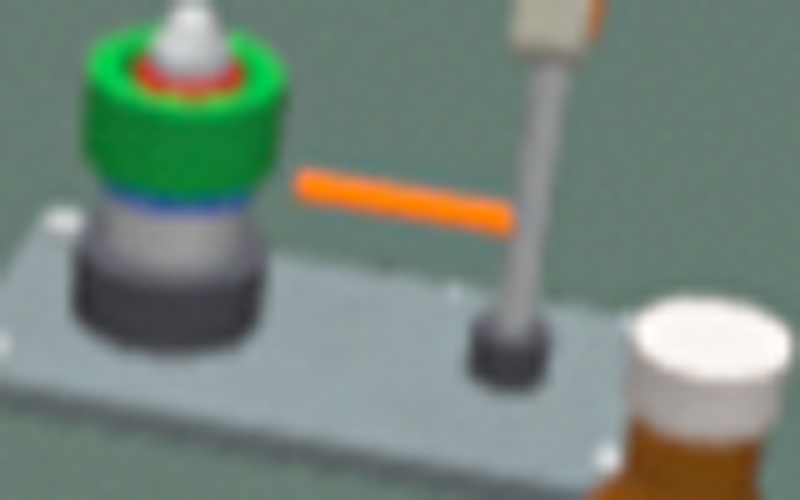

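The crop shows the blade's inner upper edge at about (300,170), matching the predicted pixel for 60 mm (301,171). Depth gives collar top minus blade as 28.0 mm. I'll release and back off.

apply_moves(
  series=[
    [[0, 0, 0], [0, 0, 0]],
    [[0, 0, 0], [0, 0, 0]],
    [[0, 0, 0], [0, 0, 0]],
    [[0, 0, 0], [0, 0, 0]],
    [[0, 0, 0], [0, 0, 0]],
    [[0, 0, 0], [0, 0, 0]],
  ],
  claw=0.6,
)

```text
t: 17.88
tool_pos: [0.5906, 0.3193, 0.2969]
orientation: [0.149, -3.138, 0.001]
force: [-0.8, 0.9, -0.2]
opening: 0.0514
gripper_force: 0.0
```

apply_moves(
  series=[
    [[0, 0, -5], [0, 0, 0]],
    [[0, 0, -15], [0, 0, 0]],
    [[0, 0, -20], [0, 0, 0]],
    [[0, 0, -20], [0, 0, 0]],
    [[0, 0, -20], [0, 0, 0]],
    [[0, 0, -10], [0, 0, 0]],
    [[0, 0, 0], [0, 0, 0]],
    [[0, 0, 0], [0, 0, 0]],
  ],
)

```text
t: 18.55
tool_pos: [0.5907, 0.3196, 0.3873]
orientation: [-0.149, 3.137, 0.001]
force: [0.4, -0.1, 0.6]
opening: 0.056
gripper_force: 0.0
```

```bash
python3 m.py
```

```text
[0.5906603  0.31955609 0.38726521] [ 0.43539078 -0.05075778  0.59504813] 0.0559941655408508 0.0
blade 406 [0.05962916 0.06056178 0.06148018] b 0.0005997823359332058
collar top 1372 [0.08760315 0.0885582  0.08953452]
[-0.00088098 -0.00256155  0.08856394]
```

```bash
python3 -c "
from plant import robot
print(robot.close_job())"
```

```text
the job is handed in; nothing more can be done
None
```

Job handed in: the white-pad collar has a 36 mm bore and sits level on the blue step after about 9.5 N for over a second; the pointer edge reads level with its underside, about 60 mm above the table.

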